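# Fit the swing-out rotor on the centrifuge's drive shaft

## Robot

A 7-joint arm with a two-finger parallel gripper is mounted at the origin on the work surface. World frame = base frame: x ahead of the robot, y to its left, z up, the work surface at z = 0. Lengths are in mm, angles in degrees, forces in N, time in s.
With the tool pointing down it reaches from about 350 to 900 mm from the base axis. Payload 7.2 kg.
Tool frame: the origin (TCP) lies midway between the tips of the shut fingers; the grasp point (between the pads) lies 19 mm behind it (manip.hold_point_z is the distance from the TCP to the grasp point, in mm); z points along the fingers, y is the line along which they close (so a half turn about z gives the same grasp; the last joint's range is limited). The gripper opens to 85 mm and grips with 20 to 120 N. Pads are 22 mm wide; open, the fingers measure 114 mm over their backs; the gripper's body (76 mm by 85 mm) begins 54 mm behind the grasp point. The pads swing forward as they close: fully open they stand 13 mm farther back than shut.
Start: joints at [-77.074, 23.554, -0.728, 91.456, 0.321, 64.991, -4.71], TCP at [181.004, 598.219, 231.297] pointing down, gripper open.
Joint ranges: [-169.25, 169.25], [-16.82, 113.86], [-84.01, 82.57], [7.8, 145.47], [-59.2, 239.2], [7.22, 106.19], [-163.78, 163.78]. Speed limits (degrees/s): [136.94, 136.94, 172.46, 172.46, 180, 180, 180].

## Interface

Orientations are given as a 3x3 rotation matrix whose columns are the frame's x, y, z axes.
In Python, from cell import manip, optics gives the robot as it stands.
- The arm moves only by the tool drive_tool, never from a script. Its argument "steps" is a list that holds one entry, the list of rows, each a list of 4 numbers: the shift along the tool's x, y, z in m, then the turn about the tool's z in degrees. In form: [[[tx, ty, tz, twist], ...]]. A call has 1 to 12 rows; each row is the pose to reach, as a shift and turn from the pose commanded when the call began, along the tool's axes at that moment; what a row does not reach only later rows make up. A row lasts 1/8 s, in which the tool goes at most 62.5 mm and 10.7 degrees, less where a joint would pass 70% of its speed; a pose out of reach is approached as far as the arm can. A call with a gripper value outside its range is refused whole. "fingers" is the finger opening in m, from 0 to 0.0854, set as the call begins (left out, the last holds). The fingers move at their own pace and stop on an object; the grip force is fixed at half the most. Time passes only in rows, so rows that repeat a pose let the fingers close. It gives the time, the measured TCP pose, the force, the opening and the grip force at its end, in the units of the state.
- manip.get_state(): the state, without advancing time (a new reading comes with each control period).
- optics.snapshot(name): name is "scene" or "top" or "wrist"; returns (picture, depth): 400x640x3 uint8, red, green, blue; 400x640 float32, mm along the optical axis (not along the pixel's ray), 0 where there is no reading.
- optics.calibration(name): a dict with "vertical_fov" (degrees; the focal length in pixels is half the picture's height over the tangent of half this angle, whatever the lens; pixels are square), "cx", "cy" (the principal point, pixels), "k1" (the pictures are not rectified: a ray, as slopes to the right and down, at radius r is drawn at 1 + k1 r^2 times it, then the intrinsics apply), "R" (3x3) and "t" (3): a world point X has camera coordinates R X + t; the wrist camera has in their place "hand_eye" (4x4, takes a point from camera to tool coordinates, whose origin is the TCP and whose axes are the flange's). Camera axes: x right, y down, z forward; pixel columns grow to the right and rows downward; lengths in mm; the calibration is good to about 2 mm. A picture is of the moment at which its call begins: read the wrist's pose just before it. calibration takes no time and is no camera call.
- manip.close_job(): hands the job in; it is judged then, once.
The state is a dict: "t": time; "joint_positions": joint angles; "dq": joint speeds; "tau": joint torques, N m; "tcp_pos": TCP position; "eef_rot": TCP orientation; "wrist_force": force on the tool from outside, world axes, zero at the start; "moment": the same for the moment, N m; "gripper_width": finger opening in mm; "gripper_force": force on a finger pad.
Only numpy, scipy, OpenCV 4.12 (cv2) and the standard library are available. Lean on these libraries where they do the work, as an engineer would, in place of code of your own. Each camera call takes 0.05 s, during which the arm holds its last target. There are 200 camera calls.

## Task

The centrifuge's aluminium rotor is lying on its side on the bench. Stand it upright on the bench, neck up, and let go of it, then take hold of it afresh and slide its hub down over the drive shaft in the open centrifuge bowl until it sits fully home, and let go. Never let it drop or topple, and leave the two buckets, the tube rack and the kidney dish where they are.

Things in the scene. Friction and masses are not known exactly. Their poses are not given: they have to be found in the camera images.
- rotor: Aluminium two-place centrifuge rotor, 0.29 to 0.45 kg. Own frame: origin at the centre of the hub's underside, z up the hub, x along its two side plates. Each plate is 140 mm long, 6 mm thick, 40 mm high (z 0-40), outer faces 60 mm apart in y. At the start it lies on one plate, hub axis level 30 mm above the bench, neck (z end) roughly to +y. It can stand on its underside, z = 0.
- rotor_neck (a point): Point on the rotor's hub axis at z = 64 mm of rotor, same axes. The hub is a round tube, 42 mm outer diameter, z 0-85 mm, joined to the plates between them; its free upper part, z 40-85 mm, is the neck, the place to hold it (blue band at z 70-80 mm).
- rotor_bore (a point): Centre of the lower mouth of the hub's bore, which is straight, 26 mm in diameter and goes right through; same point and axes as rotor.
- centrifuge: Cream bench centrifuge, fixed, 280 x 280 mm, 185 mm high (black seal ring to 188 mm), origin at the centre of its underside, z up, front panel on its own +y side. Round open bowl in the top, inner diameter 224 mm, floor 24 mm above the bench. The smoky domed lid stands open on the back edge (own -y side), leaning a little outwards, up to 0.47 m above the bench.
- shaft_tip (a point): Top centre of the brass drive shaft, upright in the middle of the bowl, 127 mm above the bench, 61 mm below the rim. Shaft diameter 22 mm (2 mm clearance to the bore all round); the top 12 mm taper to 10 mm. It stands 67 mm above its shoulder.
- shaft_seat (a point): Centre of the flat shoulder, 40 mm in diameter, 60 mm above the bench, at the foot of the drive shaft. The rotor is home when its hub's underside rests on it: rotor_bore is then at this point, the hub's top 145 mm above the bench. Any yaw will do; there is no key or catch.
- bucket_a: blue rotor bucket, 34 x 46 x 64 mm high, with a steel pin at each 46 mm end (60 mm over the pins), standing loose on the bench; origin at the centre of its underside; leave it alone
- bucket_b: second, identical bucket; leave it alone
- tube_rack: white rack 70 x 150 mm with purple-capped blood tubes, 102 mm high over the caps, loose; origin at the centre of its underside; leave it alone
- kidney_dish: salmon-coloured plastic kidney dish, about 115 x 210 mm (long side along its own y), 45 mm high, empty, loose; origin near the middle of its underside; leave it alone
Things that resemble listed ones, but are neither listed nor needed, are in the scene too. What is shaped like the rotor but black or turquoise is not meant.

How it is judged:
By the outcome, as a careful person would: the job done as asked, in the order asked, and still so for the second after the job is handed in, with the robot touching nothing.
It also fails if it takes over 59 s, if anything falls off the work surface, if the arm or the gripper's body presses on something with over 40 N, if the wrist force passes 120 N, or if a joint passes its speed limit or range.

## Working session

There is one attempt and no reset: what is moved stays moved. The work goes in short steps, Python scripts to look and compute and a tool call to move; the robot and the scene stay as the last step left them, time stands still between calls to the robot, and variables do not carry over. Pictures are saved under pics/ and viewed, at most 11 in all, crops included, and the job is handed in when it is done.

Besides the shell and the picture viewer there is one more tool, called after "Request:" by a JSON object that holds its "name" and its "arguments". drive_tool: Moves the arm, as the interface text tells. Its arguments: {"type":"object","properties":{"steps":{"type":"array","items":{"type":"array","items":{"type":"array","items":{"type":"number"}}}},"fingers":{"type":"number"}},"required":["steps"]}

```bash
ls; mkdir -p pics
cat > h.py <<'E'
import numpy as np, cv2
from cell import manip, optics
def cam(n):
    c=optics.calibration(n); f=200/np.tan(np.radians(c["vertical_fov"]/2))
    if "R" in c: R=np.array(c["R"]);t=np.array(c["t"]).ravel()
    else:
        s=manip.get_state(); H=np.array(c["hand_eye"]); Rt=np.array(s["eef_rot"]); p=np.array(s["tcp_pos"])
        Rw=Rt@H[:3,:3]; o=Rt@H[:3,3]+p; R=Rw.T; t=-R@o
    return dict(f=f,K=np.array([[f,0,c["cx"]],[0,f,c["cy"]],[0,0,1]]),k1=c["k1"],R=R,t=t)
def slopes(c,uv):
    uv=np.atleast_2d(np.asarray(uv,float))
    return cv2.undistortPoints(uv[:,None],c["K"],np.array([c["k1"],0,0,0.]))[:,0]
def plane(c,uv,z):
    s=slopes(c,uv); d=np.c_[s,np.ones(len(s))]@c["R"]; o=-c["R"].T@c["t"]
    return o+d*((z-o[2])/d[:,2])[:,None]
def deep(c,uv,D):
    s=slopes(c,uv); P=np.c_[s,np.ones(len(s))]*np.asarray(D).reshape(-1,1); return (P-c["t"])@c["R"]
def proj(c,X):
    r,_=cv2.Rodrigues(c["R"]); return cv2.projectPoints(np.atleast_2d(np.asarray(X,float)),r,c["t"],c["K"],np.array([c["k1"],0,0,0.]))[0][:,0]
def shot(n):
    c=cam(n); im,d=optics.snapshot(n); np.savez(f"{n}.npz",im=im,d=d); return c,im,d
E
python3 - <<'E'
from h import *
for n in ("scene","top"):
    c,im,d=shot(n); cv2.imwrite(f"pics/{n}0.png",im[:,:,::-1]); print(n,-c["R"].T@c["t"],c["R"][2],c["f"],c["k1"])
s=manip.get_state();print(s["t"],s["eef_rot"],s["wrist_force"])
E
```

```text
pics
scene [1170.94933887 -464.04858406 1016.1246933 ] [-0.54691293  0.44617076 -0.70839107] 501.7665355839122 -0.1405066571291158
top [ 351.99204446  103.36645572 1402.16026129] [ 0.08693401  0.00793364 -0.99618248] 499.1286834120036 -0.0552177700161351
0.1 [[-9.57147891e-01  2.89599391e-01 -3.28096175e-04]
 [ 2.89599558e-01  9.57146801e-01 -1.44811295e-03]
 [-1.05336425e-04 -1.48107477e-03 -9.99998898e-01]] [-0.03755476  0.32162475 -0.67311788]
```

View pics/scene0.png

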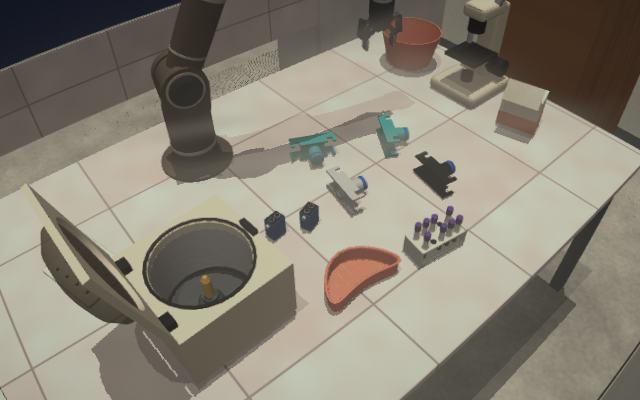

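View pics/top0.png

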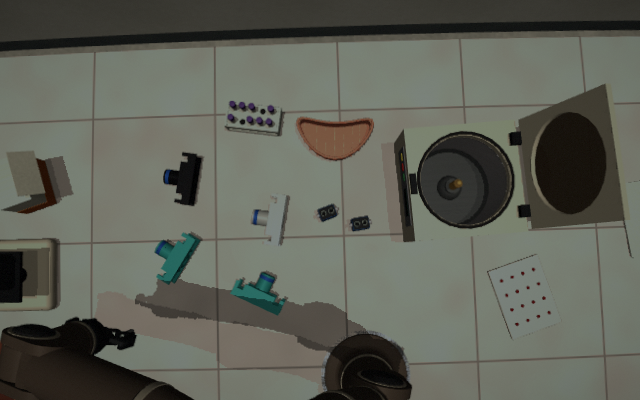

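Rotor candidates in the top view are grey aluminium at (268,218), black at (182,180), and turquoise at (177,257) and (260,290). The bare-metal grey one at (268,218) fits, with its blue-banded neck pointing left, which is +y. The centrifuge bowl is at (465,180) and its brass shaft at (457,184). I'll measure and make a confirming crop.

Run:
```python
from h import *
z=np.load("top.npz"); im,d=z["im"],z["d"]; c=cam("top")
cv2.imwrite("pics/crop1.png",cv2.resize(im[170:260,220:390,::-1],None,fx=4.5,fy=4.5,interpolation=cv2.INTER_CUBIC))
def cloud(u0,u1,v0,v1):
    uu,vv=np.meshgrid(np.arange(u0,u1),np.arange(v0,v1)); D=d[v0:v1,u0:u1].ravel(); uv=np.c_[uu.ravel(),vv.ravel()]
    ok=D>0; return deep(c,uv[ok],D[ok]),uv[ok]
P,uv=cloud(235,300,185,255)
print("bench z",np.median(P[:,2][P[:,2]<12]), "max",P[:,2].max())
T=P[(P[:,2]>54)&(P[:,2]<66)]
r=cv2.minAreaRect(T[:,:2].astype(np.float32)); print("top plate",len(T),np.median(T[:,2]),r,cv2.boxPoints(r))
N=P[(P[:,2]>28)&(P[:,2]<54)]; print("neck",len(N),N.min(0),N.max(0),N.mean(0))
P,uv=cloud(435,480,160,205)
m=(P[:,2]>100)&(P[:,2]<135); print("shaft depth",m.sum(),P[m].mean(0),P[m][:,2].max(), uv[m].mean(0))
hsv=cv2.cvtColor(im,cv2.COLOR_RGB2HSV)
for n,u,v,w in(("top",457,184,20),):
    m=cv2.inRange(hsv,(8,110,60),(30,255,255))[v-w:v+w,u-w:u+w]; ys,xs=np.nonzero(m); print("brass",len(xs),xs.mean()+u-w,ys.mean()+v-w,xs.min()+u-w,xs.max()+u-w,ys.min()+v-w,ys.max()+v-w)
P,uv=cloud(395,540,110,250); m=(P[:,2]>184)&(P[:,2]<194); print("rim",m.sum(),np.median(P[m],0),P[m].min(0),P[m].max(0))
r=cv2.minAreaRect(P[m][:,:2].astype(np.float32)); print(r)
```

```text
bench z 1.1480200170758466 max 69.05770382735335
top plate 677 60.70130384480747 ((436.63580322265625, 252.53594970703125), (82.68402862548828, 139.87733459472656), 79.31664276123047) [[360.2454  224.87582]
 [497.69815 198.94522]
 [513.02625 280.19608]
 [375.57346 306.12668]]
neck 232 [394.40234891 204.93328523  29.64205414] [503.24707281 298.12759053  53.84309894] [440.21712148 271.00877355  46.41683432]
shaft depth 73 [ 506.71159018 -250.15121675  119.26438063] 132.71471469026315 [457.36986301 182.87671233]
brass 54 457.6296296296296 183.0 454 461 179 187
rim 5251 [ 498.19211258 -250.40339317  187.25067302] [ 361.67652734 -398.28654879  184.00106781] [ 655.33281593 -104.06282124  193.99552838]
((507.58392333984375, -253.39376831054688), (280.5119323730469, 284.4959411621094), 3.2340927124023438)
```

View pics/crop1.png

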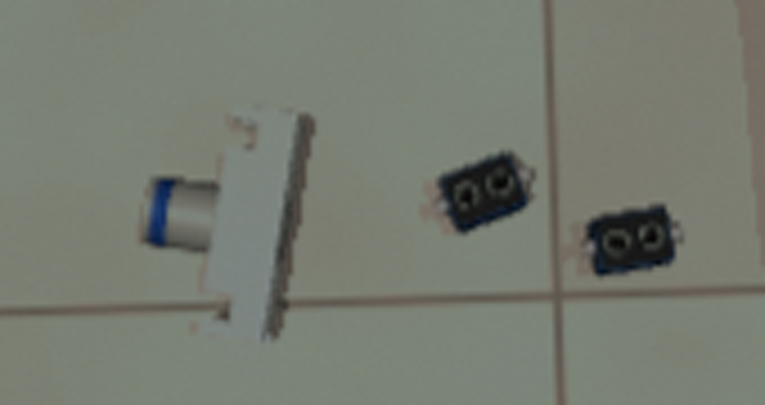

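The crop shows the bare aluminium rotor with its blue-banded neck towards +y. The two buckets are nearby at −y, so I'll shift the rotor +y before standing it up. Next I'll go above it for a wrist look.

```bash
cat >> h.py <<'E'
def go(p,ang=None):
    """tool-axis shift (m) and twist so TCP gets to p with tool y at world angle ang"""
    s=manip.get_state(); R=np.array(s["eef_rot"]); cur=np.degrees(np.arctan2(R[1,1],R[0,1]))
    tw=0 if ang is None else -((ang-cur+180)%360-180)
    print("t",round(s["t"],2),"shift",np.round(R.T@(np.array(p)-s["tcp_pos"])/1000,4),"twist",round(tw,2),"width",round(s["gripper_width"],1),"tcp",np.round(s["tcp_pos"],1),"F",np.round(s["wrist_force"],1))
E
python3 - <<'E'
from h import *
print(np.round(optics.calibration("wrist")["hand_eye"],3)); go((435,255,260),-10.7)
E
```

```text
[[ 0.00000e+00 -9.52000e-01 -3.07000e-01  7.81890e+01]
 [ 1.00000e+00  0.00000e+00 -1.00000e-03  1.04400e+00]
 [ 1.00000e-03 -3.07000e-01  9.52000e-01 -1.42696e+02]
 [ 0.00000e+00  0.00000e+00  0.00000e+00  1.00000e+00]]
t 0.1 shift [-0.3424 -0.2545 -0.0291] twist 83.87 width 85.3 tcp [180.9 597.8 230.5] F [-0.   0.3 -0.7]
```

Request:
{"name": "drive_tool", "arguments": {"steps": [[[-0.04,-0.03,-0.029,10],[-0.085,-0.065,-0.029,20.5],[-0.13,-0.1,-0.029,31],[-0.175,-0.13,-0.029,41.5],[-0.22,-0.165,-0.029,52],[-0.265,-0.195,-0.029,62],[-0.305,-0.225,-0.029,73],[-0.335,-0.245,-0.029,83.9],[-0.342,-0.2545,-0.029,83.9],[-0.342,-0.2545,-0.029,83.9],[-0.342,-0.2545,-0.029,83.9]]]}}

```text
t: 1.48
tcp_pos: [433.7, 257.0, 260.1]
eef_rot: [[0.183, 0.983, -0.001], [0.983, -0.183, 0.0], [0.0, -0.001, -1.0]]
wrist_force: [-0.1, 0.2, -0.1]
gripper_width: 85.7
gripper_force: 0.0
```

Run:
```python
from h import *
go((435,255,260),-10.7)
c,im,d=shot("wrist"); cv2.imwrite("pics/w1.png",im[:,:,::-1])
```

```text
t 1.48 shift [-0.0017  0.0016  0.0001] twist 0.18 width 85.7 tcp [433.7 257.  260.1] F [-0.1  0.2 -0.1]
```

View pics/w1.png

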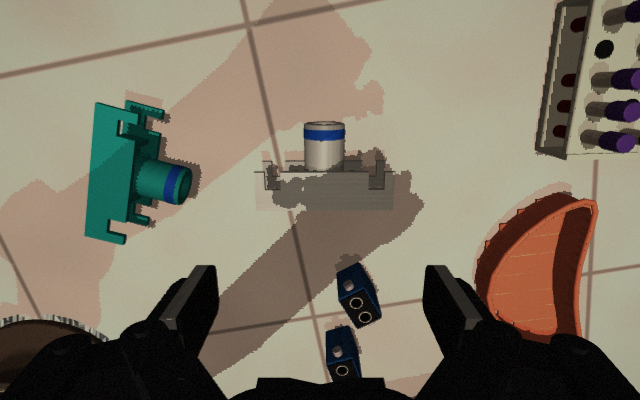

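The wrist view shows the rotor at (324,165), its blue band at (324,132) and the plates at about y 190 px, roughly square to the image. The buckets are below it at (358,295). I'll measure the neck axis from the depth.

Run:
```python
from h import *
z=np.load("wrist.npz"); im,d=z["im"],z["d"]; c=cam("wrist")
uu,vv=np.meshgrid(np.arange(240,420),np.arange(110,225)); D=d[110:225,240:420].ravel(); uv=np.c_[uu.ravel(),vv.ravel()]; ok=D>0
P=deep(c,uv[ok],D[ok]); hsv=cv2.cvtColor(im,cv2.COLOR_RGB2HSV)[110:225,240:420].reshape(-1,3)[ok]
print("bench",np.median(P[P[:,2]<10],0)[2])
T=P[(P[:,2]>56)&(P[:,2]<64)]; r=cv2.minAreaRect(T[:,:2].astype(np.float32)); print("plate",len(T),np.median(T[:,2]),r)
b=(hsv[:,0]>100)&(hsv[:,0]<130)&(hsv[:,1]>120)&(P[:,2]>20); B=P[b]; print("band",b.sum(),B.mean(0),B[:,2].max(),np.ptp(B[:,0]))
# neck points in tool frame
s=manip.get_state(); R=np.array(s["eef_rot"]); 
Q=(P-s["tcp_pos"])@R; m=(P[:,2]>28)&(P[:,2]<56)
for x in np.arange(-10,80,8):
    k=m&(Q[:,0]>x)&(Q[:,0]<x+8)
    if k.sum()>20: q=Q[k]; print(x,k.sum(),np.round([q[:,1].min(),q[:,1].max(),P[k][:,2].max()],1))
q=Q[b]; print("band tool",q.min(0),q.max(0))
t=(T-s["tcp_pos"])@R; print("plate tool",np.percentile(t,1,0),np.percentile(t,99,0))
```

```text
bench 0.2671723002892358
plate 4921 60.17147418375357 ((433.88018798828125, 233.99212646484375), (40.84385299682617, 140.1492919921875), 79.51860809326172)
band 384 [443.0394127  288.20862015  47.34162723] 53.213155519324 40.65933335026165
-10 163 [-65.   73.2  56. ]
-2 304 [-15.6  24.5  52.6]
6 304 [-16.7  24.3  52.7]
14 316 [-16.6  24.1  52.5]
22 317 [-16.5  25.   53.2]
30 333 [-16.3  25.   52.8]
38 216 [-16.3  24.9  52. ]
band tool [ 27.12672169 -16.28788606 206.91628695] [ 37.19814963  23.65091304 226.00729438]
plate tool [-42.61619141 -64.40667881 198.21145345] [ -2.65820155  72.98881545 202.6580224 ]
```

Request:
{"name": "drive_tool", "arguments": {"steps": [[[0.01,0.002,0.03,0],[0.025,0.004,0.07,0],[0.025,0.004,0.11,0],[0.025,0.004,0.15,0],[0.025,0.004,0.185,0],[0.025,0.004,0.215,0],[0.025,0.004,0.235,0],[0.025,0.004,0.248,0],[0.025,0.004,0.253,0],[0.025,0.004,0.253,0]]]}}

```text
t: 2.78
tcp_pos: [443.3, 279.7, 7.5]
eef_rot: [[0.186, 0.983, 0.0], [0.983, -0.186, 0.0], [0.0, 0.0, -1.0]]
wrist_force: [-0.6, 0.5, 0.4]
gripper_width: 85.1
gripper_force: 0.0
```

Request:
{"name": "drive_tool", "arguments": {"steps": [[[0,0,0,0],[0,0,0,0],[0,0,0,0],[0,0,0,0],[0,0,0,0],[0,0,0,0]]], "fingers": 0.044}}

```text
t: 3.52
tcp_pos: [443.2, 279.4, 7.3]
eef_rot: [[0.186, 0.983, -0.0], [0.983, -0.186, -0.0], [-0.0, -0.0, -1.0]]
wrist_force: [-0.6, 0.1, 0.5]
gripper_width: 44.2
gripper_force: 0.2
```

Request:
{"name": "drive_tool", "arguments": {"steps": [[[0,0,0,0],[0,0,0,0],[0,0,0,0],[0,0,0,0]]], "fingers": 0.041}}

```text
t: 4.03
tcp_pos: [443.0, 279.5, 7.3]
eef_rot: [[0.186, 0.983, -0.0], [0.983, -0.186, 0.0], [-0.0, -0.0, -1.0]]
wrist_force: [-2.9, -0.0, 2.0]
gripper_width: 41.6
gripper_force: 3.6
```

Request:
{"name": "drive_tool", "arguments": {"steps": [[[-0.001,0,-0.003,0],[-0.002,0,-0.006,0],[-0.004,0,-0.009,0],[-0.006,0,-0.012,0],[-0.008,0,-0.015,0],[-0.01,0,-0.0165,0],[-0.01,0,-0.0165,0]]]}}

```text
t: 4.9
tcp_pos: [441.6, 269.7, 24.1]
eef_rot: [[0.186, 0.982, 0.001], [0.982, -0.186, 0.001], [0.001, 0.0, -1.0]]
wrist_force: [1.0, 1.2, -0.6]
gripper_width: 41.0
gripper_force: 1.2
```

Run:
```python
from h import *
go((435,255,260),-10.7)
c,im,d=shot("wrist");c2,im2,d2=shot("scene")
a=cv2.resize(im[60:260,200:460,::-1],(390,300)); b=cv2.resize(im2[100:260,260:460,::-1],(390,312))[:300]
cv2.imwrite("pics/l1.png",np.hstack([a,b]))
```

```text
t 4.9 shift [-0.0155 -0.0037 -0.2359] twist -0.04 width 41.0 tcp [441.6 269.7  24.1] F [ 1.   1.2 -0.6]
```

View pics/l1.png

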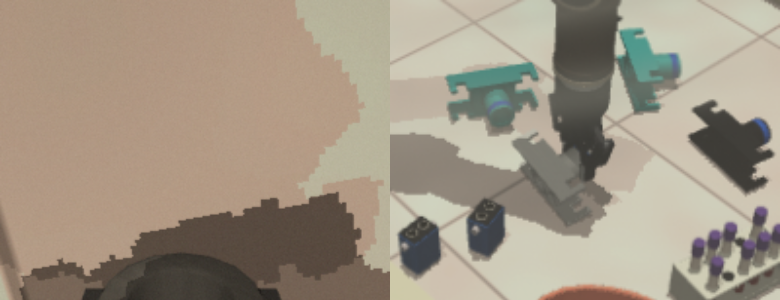

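The low grip of about 3 N slipped up the neck and the rotor is still lying flat. I'll go back down and grip firmer, still proportionally.

Request:
{"name": "drive_tool", "arguments": {"steps": [[[0.003,0,0.004,0],[0.006,0,0.009,0],[0.009,0,0.014,0],[0.01,0,0.0165,0],[0.01,0,0.0165,0],[0.01,0,0.0165,0]]], "fingers": 0.045}}

```text
t: 5.75
tcp_pos: [443.3, 279.3, 7.3]
eef_rot: [[0.186, 0.982, 0.0], [0.982, -0.186, -0.0], [-0.0, 0.0, -1.0]]
wrist_force: [1.2, -1.2, -0.3]
gripper_width: 45.3
gripper_force: 0.0
```

Request:
{"name": "drive_tool", "arguments": {"steps": [[[0,0,0,0],[0,0,0,0],[0,0,0,0],[0,0,0,0],[0,0,0,0]]], "fingers": 0.0395}}

```text
t: 6.38
tcp_pos: [443.4, 279.4, 7.4]
eef_rot: [[0.186, 0.982, 0.0], [0.982, -0.186, 0.0], [0.0, 0.0, -1.0]]
wrist_force: [0.5, -0.5, 3.6]
gripper_width: 40.4
gripper_force: 43.2
```

Request:
{"name": "drive_tool", "arguments": {"steps": [[[-0.001,0,-0.003,0],[-0.002,0,-0.006,0],[-0.004,0,-0.009,0],[-0.006,0,-0.012,0],[-0.008,0,-0.015,0],[-0.01,0,-0.0165,0],[-0.01,0,-0.0165,0]]]}}

```text
t: 7.25
tcp_pos: [441.4, 269.4, 23.9]
eef_rot: [[0.186, 0.982, 0.0], [0.982, -0.186, 0.0], [0.0, 0.0, -1.0]]
wrist_force: [-0.6, 0.4, -3.2]
gripper_width: 40.3
gripper_force: 43.2
```

Run:
```python
from h import *
c2,im2,d2=shot("scene"); c3,im3,d3=shot("top")
b=cv2.resize(im2[130:220,310:410,::-1],(400,360)); a=cv2.resize(im3[180:260,230:320,::-1],(400,360))
cv2.imwrite("pics/l2.png",np.hstack([a,b]))
```

```text
(no output)
```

View pics/l2.png

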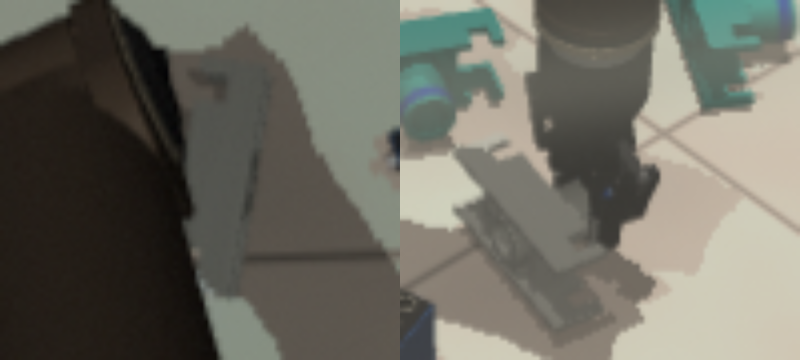

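The views show the rotor lifted by the neck, with the top plate at scene crop (530,210) and the bench visible under its base. I'll measure the tilt of the upper plate from the depth.

```bash
cat >> h.py <<'E'
def tilt(zlo=25,name="scene",y0=100,y1=330,x0=340,x1=530):
    z=np.load(name+".npz"); im,d=z["im"],z["d"]; c=cam(name); vv,uu=np.nonzero(d>0); P=deep(c,np.c_[uu,vv],d[vv,uu]); hsv=cv2.cvtColor(im,cv2.COLOR_RGB2HSV)[vv,uu]
    m=(P[:,2]>zlo)&(P[:,2]<140)&(P[:,0]>x0)&(P[:,0]<x1)&(P[:,1]>y0)&(P[:,1]<y1)&(hsv[:,1]<70)&(hsv[:,2]>70); P=P[m]
    rng=np.random.default_rng(0); best=(0,)
    for _ in range(400):
        a=P[rng.choice(len(P),3,False)]; n=np.cross(a[1]-a[0],a[2]-a[0]); L=np.linalg.norm(n)
        if L<100: continue
        n/=L; k=abs((P-a[0])@n)<2
        if k.sum()>best[0]: best=(k.sum(),k)
    Q=P[best[1]]; n=np.linalg.svd(Q-Q.mean(0))[2][2]; n*=np.sign(n[2]); print(name,len(P),len(Q),"normal",np.round(n,3),"tilt",np.degrees(np.arccos(n[2])),"lo",np.round(np.percentile(Q,2,0),1),"hi",np.round(np.percentile(Q,98,0),1))
    return P,Q,n
E
python3 - <<'E'
from h import *
for n in("scene","top"): tilt(name=n)
E
```

```text
scene 1004 345 normal [-0.015  0.016  1.   ] tilt 1.271842681723173 lo [366.8 190.8  69.9] hi [502.8 254.   75.5]
top 655 350 normal [ 0.001 -0.008  1.   ] tilt 0.47120970467821127 lo [367.  193.   74.9] hi [500.  236.2  78.8]
```

The grip is rigid at 43 N with no tilt. I'll lower to a few mm above the bench and ease the grip so gravity swings the base down.

Request:
{"name": "drive_tool", "arguments": {"steps": [[[0,0,0.006,0],[0,0,0.012,0],[0,0,0.013,0],[0,0,0.013,0]]]}}

```text
t: 7.85
tcp_pos: [441.3, 269.5, 10.5]
eef_rot: [[0.186, 0.982, -0.0], [0.982, -0.186, -0.0], [-0.0, -0.0, -1.0]]
wrist_force: [-0.0, -0.1, -2.9]
gripper_width: 40.5
gripper_force: 43.2
```

Request:
{"name": "drive_tool", "arguments": {"steps": [[[0,0,0,0],[0,0,0,0],[-0.002,0,-0.003,0],[-0.003,0,-0.006,0],[-0.005,0,-0.009,0],[-0.005,0,-0.009,0]]], "fingers": 0.0405}}

```text
t: 8.6
tcp_pos: [440.6, 264.6, 20.1]
eef_rot: [[0.186, 0.982, 0.0], [0.982, -0.186, 0.0], [0.0, 0.0, -1.0]]
wrist_force: [0.1, -0.4, -4.4]
gripper_width: 40.5
gripper_force: 26.5
```

Run:
```python
from h import *
shot("scene"); shot("top")
for n in("scene","top"): tilt(name=n)
```

```text
scene 954 368 normal [0.002 0.004 1.   ] tilt 0.21937728229861903 lo [368.4 185.6  67.7] hi [500.4 245.9  71.4]
top 634 328 normal [0.002 0.048 0.999] tilt 2.770385525447565 lo [364.3 190.3  70.6] hi [497.8 230.7  75.6]
```

Request:
{"name": "drive_tool", "arguments": {"steps": [[[0,0,0.004,0],[0,0,0.007,0],[0,0,0.007,0]]], "fingers": 0.041}}

```text
t: 9.07
tcp_pos: [440.6, 264.5, 12.6]
eef_rot: [[0.186, 0.982, 0.0], [0.982, -0.186, -0.0], [-0.0, 0.0, -1.0]]
wrist_force: [-0.2, -0.7, 0.8]
gripper_width: 41.0
gripper_force: 0.4
```

Request:
{"name": "drive_tool", "arguments": {"steps": [[[0,0,0,0],[0,0,0,0],[0,0,0,0]]], "fingers": 0.0413}}

```text
t: 9.45
tcp_pos: [440.5, 264.7, 12.8]
eef_rot: [[0.186, 0.983, 0.0], [0.983, -0.186, 0.0], [0.0, 0.0, -1.0]]
wrist_force: [-0.3, -0.4, 0.3]
gripper_width: 41.1
gripper_force: 0.2
```

Request:
{"name": "drive_tool", "arguments": {"steps": [[[0,0,0,0],[0,0,0,0],[-0.001,0,-0.002,0],[-0.002,0,-0.004,0],[-0.002,0,-0.004,0]]], "fingers": 0.0416}}

```text
t: 10.07
tcp_pos: [440.2, 262.7, 17.0]
eef_rot: [[0.186, 0.982, 0.0], [0.982, -0.186, 0.0], [0.0, 0.0, -1.0]]
wrist_force: [-0.2, -0.7, -0.3]
gripper_width: 41.4
gripper_force: 0.0
```

Run:
```python
from h import *
shot("scene"); shot("top")
for n in("scene","top"): tilt(name=n)
```

```text
scene 858 321 normal [0.025 0.039 0.999] tilt 2.6451490923252874 lo [368.5 105.4  54.3] hi [500.4 243.9  61. ]
top 551 292 normal [0.024 0.02  1.   ] tilt 1.786434325604588 lo [366.4 115.8  58.2] hi [498.7 230.2  63.3]
```

Request:
{"name": "drive_tool", "arguments": {"steps": [[[0.002,0,0.005,0],[0.002,0,0.009,0],[0.002,0,0.009,0]]], "fingers": 0.044}}

```text
t: 10.55
tcp_pos: [440.1, 264.5, 7.2]
eef_rot: [[0.186, 0.983, -0.001], [0.983, -0.186, -0.001], [-0.001, -0.001, -1.0]]
wrist_force: [1.2, 1.2, 0.5]
gripper_width: 43.8
gripper_force: 0.0
```

Request:
{"name": "drive_tool", "arguments": {"steps": [[[0,0,0,0],[0,0,0,0],[0,0,0,0],[0,0,0,0]]], "fingers": 0.0407}}

```text
t: 11.05
tcp_pos: [440.3, 264.6, 7.7]
eef_rot: [[0.186, 0.983, -0.0], [0.983, -0.186, -0.0], [-0.0, -0.0, -1.0]]
wrist_force: [0.4, -0.1, -2.5]
gripper_width: 40.9
gripper_force: 8.7
```

Request:
{"name": "drive_tool", "arguments": {"steps": [[[-0.001,0,-0.003,0],[-0.002,0,-0.006,0],[-0.004,0,-0.009,0],[-0.006,0,-0.012,0],[-0.006,0,-0.012,0]]]}}

```text
t: 11.68
tcp_pos: [439.5, 258.6, 20.1]
eef_rot: [[0.186, 0.982, 0.0], [0.982, -0.186, 0.0], [0.0, 0.0, -1.0]]
wrist_force: [1.0, -0.9, -2.0]
gripper_width: 40.7
gripper_force: 8.8
```

Run:
```python
from h import *
shot("scene"); shot("top")
for n in("scene","top"): tilt(name=n)
```

```text
scene 903 343 normal [-0.026 -0.201  0.979] tilt 11.696956210024403 lo [368.4 178.5  54.3] hi [500.1 244.1  67.7]
top 613 307 normal [-0.038 -0.188  0.981] tilt 11.08675839491173 lo [364.1 184.   58. ] hi [498.4 223.9  66.9]
```

It pivots cleanly at about 9 N, now tilted 11°. I'll continue along the arc about the heel edge.

Request:
{"name": "drive_tool", "arguments": {"steps": [[[-0.0035,0,-0.0045,0],[-0.0075,0,-0.009,0],[-0.012,0,-0.0135,0],[-0.017,0,-0.0175,0],[-0.0225,0,-0.021,0],[-0.028,0,-0.0245,0],[-0.028,0,-0.0245,0]]]}}

```text
t: 12.65
tcp_pos: [434.2, 230.8, 44.6]
eef_rot: [[0.187, 0.982, 0.0], [0.982, -0.187, 0.0], [0.0, 0.0, -1.0]]
wrist_force: [-0.8, 0.0, -3.2]
gripper_width: 40.7
gripper_force: 8.9
```

Run:
```python
from h import *
shot("scene"); shot("top")
for n in("scene","top"): tilt(name=n,y0=140,zlo=12)
z=np.load("top.npz"); c=cam("top"); d=z["d"]; vv,uu=np.nonzero(d>0); P=deep(c,np.c_[uu,vv],d[vv,uu]); m=(P[:,2]>55)&(P[:,2]<72)&(uu>310)&(uu<375)&(vv>195)&(vv<235); 
for a,b in((310,344),(344,375)): k=m&(uu>=a)&(uu<b); print("bucket",k.sum(),P[k].min(0),P[k].max(0))
```

```text
scene 1041 340 normal [-0.124 -0.585  0.801] tilt 36.75453631510751 lo [361.3 151.8  48.1] hi [494.3 212.2  88.5]
top 227 133 normal [-0.109 -0.648  0.754] tilt 41.05482488342352 lo [368.4 156.9  50.5] hi [491.6 187.2  73.9]
bucket 225 [425.25985028  64.88267428  55.61445512] [470.3103795 119.5271141  71.4945579]
bucket 228 [395.60278251 -27.9919743   55.08140451] [432.50776246  31.59426753  71.81767012]
```

Tilt is about 38°. The nearer bucket reaches y≈120, so I'll lift slightly, carry 60 mm to +y, and lower again.

Request:
{"name": "drive_tool", "arguments": {"steps": [[[0,0,-0.006,0],[0.002,0,-0.012,0],[0.012,0,-0.014,0],[0.024,0,-0.014,0],[0.036,0,-0.014,0],[0.048,0,-0.014,0],[0.058,0,-0.014,0],[0.06,0,-0.012,0],[0.06,0,-0.006,0],[0.06,0,-0.002,0],[0.06,0,-0.002,0]]]}}

```text
t: 14.12
tcp_pos: [445.0, 289.6, 45.8]
eef_rot: [[0.187, 0.982, -0.001], [0.982, -0.187, -0.001], [-0.001, -0.001, -1.0]]
wrist_force: [0.4, -0.0, -2.7]
gripper_width: 40.7
gripper_force: 8.9
```

Run:
```python
from h import *
shot("scene"); shot("top")
for n in("scene","top"): tilt(name=n,y0=140,zlo=12)
```

```text
scene 1086 323 normal [-0.11  -0.555  0.824] tilt 34.472306226143374 lo [371.2 212.8  48. ] hi [505.  285.1  92.7]
top 341 183 normal [-0.128 -0.627  0.768] tilt 39.80200334137864 lo [367.8 213.4  49.9] hi [502.  254.6  73.9]
```

Request:
{"name": "drive_tool", "arguments": {"steps": [[[0,0,0.002,0],[-0.004,0,0,0],[-0.009,0,-0.002,0],[-0.014,0,-0.004,0],[-0.02,0,-0.0055,0],[-0.026,0,-0.007,0],[-0.033,0,-0.0075,0],[-0.04,0,-0.0075,0],[-0.04,0,-0.0075,0]]]}}

```text
t: 15.35
tcp_pos: [437.7, 250.2, 53.8]
eef_rot: [[0.187, 0.982, -0.0], [0.982, -0.187, -0.0], [-0.0, -0.0, -1.0]]
wrist_force: [0.6, -0.5, -2.5]
gripper_width: 40.7
gripper_force: 8.9
```

Run:
```python
from h import *
c,im,d=shot("scene"); shot("top")
for n in("scene","top"): tilt(name=n,y0=140,zlo=12)
cv2.imwrite("pics/l3.png",cv2.resize(im[120:220,300:420,::-1],(720,600)))
```

```text
scene 1114 331 normal [-0.106 -0.623  0.775] tilt 39.21005326310151 lo [366.  172.3  55.2] hi [497.3 240.  101.5]
top 191 115 normal [-0.13  -0.643  0.755] tilt 40.97614749454527 lo [361.1 174.9  57. ] hi [495.9 207.6  81.9]
```

View pics/l3.png

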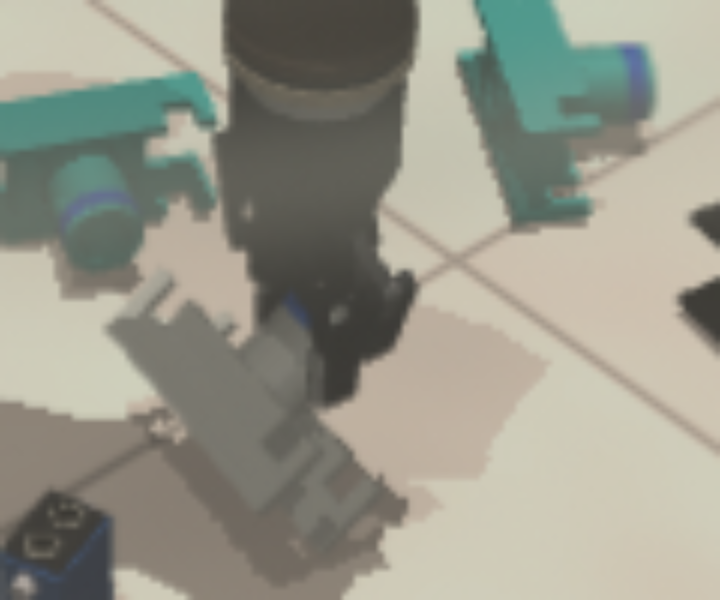

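Still about 40°. The heel is about 9 mm off the bench, so friction never engaged. I'll lower it and ease the grip slightly so gravity swings it further.

Request:
{"name": "drive_tool", "arguments": {"steps": [[[0,0,0.004,0],[0,0,0.007,0],[0,0,0.007,0]]]}}

```text
t: 15.82
tcp_pos: [437.6, 250.9, 46.3]
eef_rot: [[0.186, 0.983, -0.001], [0.983, -0.186, -0.001], [-0.001, -0.001, -1.0]]
wrist_force: [-0.1, -0.9, -2.5]
gripper_width: 40.7
gripper_force: 8.9
```

Request:
{"name": "drive_tool", "arguments": {"steps": [[[0,0,0,0],[0,0,0,0],[-0.002,0,-0.002,0],[-0.006,0,-0.004,0],[-0.008,0,-0.005,0],[-0.008,0,-0.005,0]]], "fingers": 0.04078}}

```text
t: 16.58
tcp_pos: [436.4, 242.8, 52.0]
eef_rot: [[0.187, 0.982, 0.0], [0.982, -0.187, 0.0], [0.0, 0.0, -1.0]]
wrist_force: [-0.9, 0.1, -3.1]
gripper_width: 41.0
gripper_force: 8.9
```

Run:
```python
from h import *
c,im,d=shot("scene"); shot("top")
for n in("scene","top"): tilt(name=n,y0=140,zlo=12)
```

```text
scene 1087 360 normal [-0.113 -0.598  0.794] tilt 37.46683344988223 lo [361.9 166.5  53.9] hi [497.  222.2  91.4]
top 162 88 normal [-0.121 -0.668  0.734] tilt 42.78211745316041 lo [357.4 166.1  53.8] hi [494.  201.2  79.5]
```

The gripper is quantised, so the force stays at 8.9 N. I'll use bench friction instead: set the heel down with a slight preload and sweep the arc.

Request:
{"name": "drive_tool", "arguments": {"steps": [[[0,0,0.005,0],[0,0,0.0085,0],[-0.004,0,0.008,0],[-0.008,0,0.0065,0],[-0.012,0,0.005,0],[-0.016,0,0.0038,0],[-0.02,0,0.003,0],[-0.025,0,0.0022,0],[-0.025,0,0.0022,0]]]}}

```text
t: 17.8
tcp_pos: [431.6, 218.0, 49.7]
eef_rot: [[0.187, 0.982, -0.0], [0.982, -0.187, -0.0], [-0.0, -0.0, -1.0]]
wrist_force: [-0.5, 0.5, -3.4]
gripper_width: 41.0
gripper_force: 8.9
```

Run:
```python
from h import *
c,im,d=shot("scene"); shot("top")
for n in("scene","top"): tilt(name=n,y0=130,zlo=12)
```

```text
scene 1081 340 normal [-0.118 -0.632  0.766] tilt 39.97967139571115 lo [356.4 141.7  50.2] hi [491.6 198.8  94.8]
top 116 72 normal [-0.117 -0.667  0.736] tilt 42.61584577211002 lo [363.7 140.3  53.2] hi [490.5 170.7  78.3]
```

The wrist carries the full weight, so there is still no bench contact. Contact should come at TCP z≈43. I'll carry back +y, press 2 mm in, then sweep.

Request:
{"name": "drive_tool", "arguments": {"steps": [[[0.012,0,0,0],[0.026,0,0,0],[0.04,0,0,0],[0.05,0,0.003,0],[0.052,0,0.007,0],[0.052,0,0.009,0],[0.048,0,0.008,0],[0.044,0,0.0065,0],[0.04,0,0.005,0],[0.036,0,0.0038,0],[0.036,0,0.0038,0]]]}}

```text
t: 19.27
tcp_pos: [438.4, 253.3, 45.8]
eef_rot: [[0.187, 0.982, -0.0], [0.982, -0.187, -0.0], [-0.0, -0.0, -1.0]]
wrist_force: [-0.1, 0.3, -3.5]
gripper_width: 40.9
gripper_force: 9.0
```

Run:
```python
from h import *
c,im,d=shot("scene"); shot("top")
for n in("scene","top"): tilt(name=n,y0=130,zlo=12)
```

```text
scene 1058 340 normal [-0.115 -0.609  0.785] tilt 38.2680080793965 lo [365.6 177.2  48.7] hi [499.7 241.1  91.7]
top 262 163 normal [-0.12  -0.627  0.77 ] tilt 39.66085619287689 lo [361.2 178.   52.5] hi [495.5 213.5  75.9]
```

Bench friction isn't enough with that torsion. At about 40° the COM is nearly over the heel, so the next looser step (about 3 N) should carry it. I'll set the heel down, loosen one step, and arc slowly.

Request:
{"name": "drive_tool", "arguments": {"steps": [[[0,0,0.002,0],[0,0,0.003,0],[0,0,0.003,0]]]}}

```text
t: 19.75
tcp_pos: [438.3, 253.9, 42.6]
eef_rot: [[0.186, 0.983, -0.0], [0.983, -0.186, -0.0], [-0.0, -0.0, -1.0]]
wrist_force: [-0.6, 0.7, -2.7]
gripper_width: 40.8
gripper_force: 9.0
```

Request:
{"name": "drive_tool", "arguments": {"steps": [[[0,0,0,0],[0,0,0,0],[-0.002,0,-0.001,0],[-0.004,0,-0.002,0],[-0.006,0,-0.003,0],[-0.008,0,-0.0037,0]]], "fingers": 0.041}}

```text
t: 20.5
tcp_pos: [436.9, 245.8, 46.6]
eef_rot: [[0.186, 0.982, 0.0], [0.982, -0.186, 0.0], [0.0, 0.0, -1.0]]
wrist_force: [-0.4, 0.8, -0.5]
gripper_width: 41.2
gripper_force: 0.5
```

Run:
```python
from h import *
c,im,d=shot("scene"); shot("top")
for n in("scene","top"): tilt(name=n,y0=130,zlo=12)
```

```text
scene 1067 369 normal [-0.14  -0.697  0.704] tilt 45.29108579984108 lo [362.4 171.5  38.7] hi [497.5 224.4  81.8]
top 43 24 normal [-0.158 -0.795  0.586] tilt 54.09980513512855 lo [359.5 170.4  38.1] hi [494.4 200.6  69.4]
```

Request:
{"name": "drive_tool", "arguments": {"steps": [[[-0.003,0,-0.001,0],[-0.0065,0,-0.002,0],[-0.01,0,-0.0027,0],[-0.0135,0,-0.0032,0],[-0.017,0,-0.0036,0],[-0.02,0,-0.0038,0]]]}}

```text
t: 21.35
tcp_pos: [433.1, 226.1, 50.3]
eef_rot: [[0.186, 0.982, -0.0], [0.982, -0.186, -0.0], [-0.0, -0.0, -1.0]]
wrist_force: [-0.2, -0.4, 0.4]
gripper_width: 40.7
gripper_force: 0.0
```

Run:
```python
from h import *
c,im,d=shot("scene"); shot("top")
P,Q,n=tilt(name="scene",y0=130,zlo=12)
cv2.imwrite("pics/l4.png",cv2.resize(im[130:220,300:400,::-1],(600,540)))
```

```text
scene 1011 171 normal [-0.184 -0.958  0.221] tilt 77.23420536357986 lo [357.  152.3  13. ] hi [491.2 179.6  84.8]
```

View pics/l4.png

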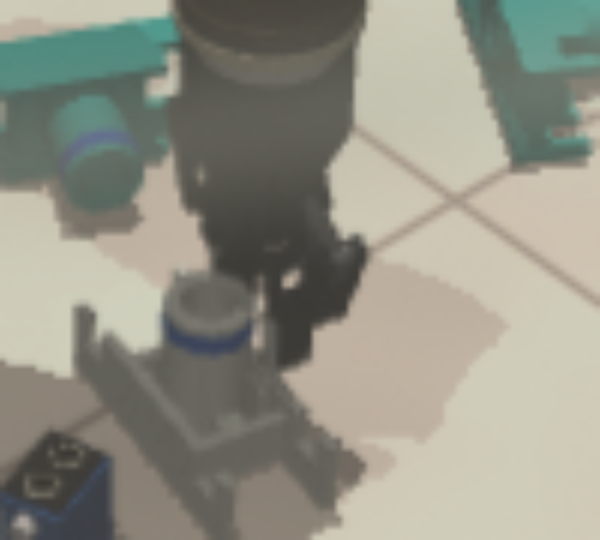

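The rotor is now on its base, neck up, rim at about (210,300) in the crop, with no finger force. I'll check whether it is fully upright and where the neck is.

Run:
```python
from h import *
from scipy.optimize import least_squares
for n in("scene","top"):
    z=np.load(n+".npz"); im,d=z["im"],z["d"]; c=cam(n); vv,uu=np.nonzero(d>0); P=deep(c,np.c_[uu,vv],d[vv,uu]); h=cv2.cvtColor(im,cv2.COLOR_RGB2HSV)[vv,uu]
    m=(P[:,0]>370)&(P[:,0]<480)&(P[:,1]>140)&(P[:,1]<240)
    b=m&(P[:,2]>60)&(P[:,2]<95)&(h[:,0]>100)&(h[:,0]<130)&(h[:,1]>90)&(h[:,2]>60)
    B=P[b]
    if len(B)>10:
        print(n,"band",len(B),B.min(0),B.max(0))
        f=least_squares(lambda q:np.hypot(B[:,0]-q[0],B[:,1]-q[1])-21,(425,190)); print("axis",f.x,np.std(f.fun))
    T=P[m&(h[:,1]<90)&(P[:,2]>80)&(P[:,2]<95)]; print("rim",len(T),np.percentile(T,2,0),np.percentile(T,98,0)) if len(T) else None
```

```text
rim 130 [407.06594051 174.89062262  80.1622686 ] [464.66577836 230.4692668   94.4810108 ]
rim 43 [410.48394176 172.32133875  81.78356785] [444.66498013 185.44750217  91.19058993]
```

Run:
```python
from h import *
z=np.load("scene.npz"); im,d=z["im"],z["d"]; c=cam("scene")
# rim pixels: crop (160-255,270-330)/6+offset
uu,vv=np.meshgrid(np.arange(326,344),np.arange(174,186)); P=deep(c,np.c_[uu.ravel(),vv.ravel()],d[174:186,326:344].ravel())
print(np.round(P.reshape(12,18,3)[::2,::2,2]))
h=cv2.cvtColor(im,cv2.COLOR_RGB2HSV); vv,uu=np.mgrid[180:192,322:346]
print(h[184:191,324:346:2,0]); print(h[184:191,324:346:2,1])
# base face bottom of -y plate and its top corners via outer plate colour: list z vs y on plate
vv,uu=np.nonzero(d>0); A=deep(c,np.c_[uu,vv],d[vv,uu]); n=np.array([.186,.982,0]);t=np.array([.982,-.186,0])
s=A@n; x=A@t-np.array([431,200,0])@t
for lo in range(5,50,6):
    k=(A[:,2]>lo)&(A[:,2]<lo+6)&(abs(x)<60)&(s>150)&(s<320); print(lo,k.sum(),np.round(np.percentile(s[k],[2,10,25,50]),1))
```

```text
[[ -7.  -2.  38.   0.  -1.  79.  77.  69. 119.]
 [ -3.  -2.  83.  84.  81.  82.  85.  69.  66.]
 [  0.  86.  85.  77.  79.  78.  81.  82.  52.]
 [ -3.  83.  74.  71.  73.  70.  74.  84.  -2.]
 [ -1.  81.  84.  64.  62.  67.  71.  83.   1.]
 [ -3.  80.  85.  85.  85.  87.  81.  78.  -1.]]
[[ 32  38 111  26  25  25  27  27  20  15  22]
 [ 32  32 111 108  30  25  30  23 113  14  22]
 [ 32  32 112 112 111 109 109 111 112  16  22]
 [ 30  30  60 112 112 112 113 112 110  17  19]
 [ 28  24  26  45 112 111 111 113  25  23  23]
 [ 25  24  26  24  45  60  90  23  23  23  23]
 [ 27  23  23  24  27  20  21  23  26  23  23]]
[[25 17 63 17 23 24 22 22  8 19 28]
 [23 24 72 28 10 15 13 11 73 25 28]
 [23 24 56 86 75 52 45 61 68 36 28]
 [24 23  6 63 88 85 83 80 27 37 28]
 [23 23 21  5 64 67 68 50 17 27 22]
 [24 24 21 25  5  3  5 23 21 23 23]
 [23 24 21 25 22 22 25 23 22 24 22]]
5 75 [155.6 183.7 237.8 239.5]
11 96 [150.5 169.5 238.1 240.2]
17 105 [152.5 175.8 239.  242. ]
23 130 [152.8 192.2 240.1 258.4]
29 101 [153.1 175.5 239.9 252.5]
35 131 [161.9 189.  240.9 245.3]
41 55 [157.4 176.1 239.6 244.4]
47 48 [150.5 152.8 183.5 253.2]
```

The rim is level at z≈85 all round, so the rotor stands fully upright. I'll open, rise clear, and look afresh.

Request:
{"name": "drive_tool", "arguments": {"steps": [[[0,0,0,0],[0,0,0,0],[0,0,0,0],[0,0,0,0],[0,0,-0.02,0],[0,0,-0.05,0],[0,0,-0.09,0],[0,0,-0.13,0],[0,0,-0.16,0],[0,0,-0.17,0],[0,0,-0.17,0]]], "fingers": 0.085}}

```text
t: 22.82
tcp_pos: [433.1, 226.5, 220.2]
eef_rot: [[0.186, 0.983, 0.0], [0.983, -0.186, 0.001], [0.001, 0.0, -1.0]]
wrist_force: [0.5, 0.3, 0.2]
gripper_width: 84.9
gripper_force: 0.0
```

Run:
```python
from h import *
c,im,d=shot("wrist"); cv2.imwrite("pics/w2.png",im[:,:,::-1])
s=manip.get_state(); R=np.array(s["eef_rot"]); vv,uu=np.nonzero(d>0); P=deep(c,np.c_[uu,vv],d[vv,uu])
m=(P[:,2]>80)&(P[:,2]<92)&(abs(P[:,0]-430)<80)&(abs(P[:,1]-200)<60); h=cv2.cvtColor(im,cv2.COLOR_RGB2HSV)[vv,uu]; m&=h[:,2]>50
T=P[m]; print(len(T),np.median(T[:,2]))
ce,r=cv2.minEnclosingCircle(T[:,:2].astype(np.float32)); print(ce,r, np.linalg.svd(T-T.mean(0))[2][2])
go((ce[0],ce[1],45))
```

```text
1096 84.95212024312104
(427.93121337890625, 195.8614044189453) 20.838970184326172 [-0.00262684  0.00430715  0.99998727]
t 22.88 shift [-0.0306  0.001   0.1745] twist 0 width 85.0 tcp [432.7 226.2 219.4] F [-0.5 -0.  -0.1]
```

View pics/w2.png

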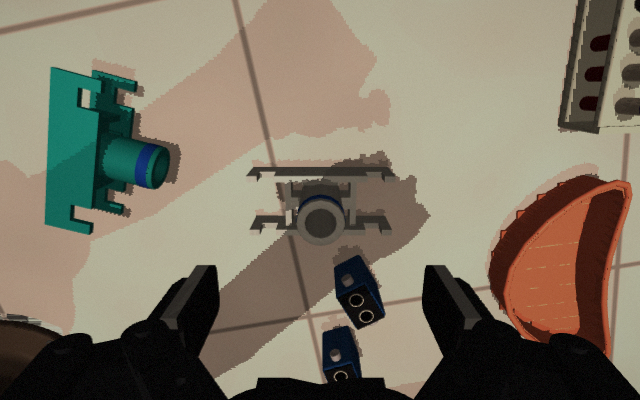

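It stands upright and level, with the rim circle at (320,220) px centred at (428,196) mm and r=20.8. The buckets are untouched. I'll take hold of it afresh.

Request:
{"name": "drive_tool", "arguments": {"steps": [[[-0.015,0.001,0.02,0],[-0.0305,0.001,0.05,0],[-0.0305,0.001,0.08,0],[-0.0305,0.001,0.11,0],[-0.0305,0.001,0.14,0],[-0.0305,0.001,0.16,0],[-0.0305,0.001,0.172,0],[-0.0305,0.001,0.1755,0],[-0.0305,0.001,0.1755,0]]]}}

```text
t: 24.0
tcp_pos: [428.5, 196.1, 44.8]
eef_rot: [[0.186, 0.982, -0.0], [0.982, -0.186, -0.0], [-0.0, -0.0, -1.0]]
wrist_force: [-0.6, 0.1, -0.2]
gripper_width: 84.9
gripper_force: 0.0
```

Request:
{"name": "drive_tool", "arguments": {"steps": [[[0,0,0,0],[0,0,0,0],[0,0,0,0],[0,0,0,0],[0,0,0,0],[0,0,0,0],[0,0,0,0]]], "fingers": 0.038}}

```text
t: 24.88
tcp_pos: [428.7, 196.5, 45.4]
eef_rot: [[0.186, 0.983, 0.0], [0.983, -0.186, 0.001], [0.001, 0.0, -1.0]]
wrist_force: [-0.6, -0.4, 6.0]
gripper_width: 40.3
gripper_force: 60.5
```

Request:
{"name": "drive_tool", "arguments": {"steps": [[[0,0,-0.01,0],[0,0,-0.03,0],[0,0,-0.06,0],[0,0,-0.09,0],[0,0,-0.12,0],[0,0,-0.15,0],[0,0,-0.18,0],[0,0,-0.21,0],[0,0,-0.225,0],[0,0,-0.23,0],[0,0,-0.23,0]]]}}

```text
t: 26.25
tcp_pos: [428.1, 196.0, 274.2]
eef_rot: [[0.186, 0.983, -0.001], [0.983, -0.186, -0.0], [-0.001, -0.001, -1.0]]
wrist_force: [-0.6, 0.1, -3.9]
gripper_width: 40.5
gripper_force: 61.1
```

Run:
```python
from h import *
# shaft tip from both fixed views, brass mask, cast on z=127
z=np.load("top.npz"); im=z["im"]; c=cam("top"); 
for n in("top","scene"):
    c=cam(n); im=np.load(n+".npz")["im"]; h=cv2.cvtColor(im,cv2.COLOR_RGB2HSV)
    for z in (127,60): print(n,z,"expected px",proj(c,(507,-250,z)))
    u,v=proj(c,(507,-250,115))[0].astype(int); w=22
    m=cv2.inRange(h,(8,100,50),(30,255,255))[v-w:v+w,u-w:u+w]
    nn,l,st,ce=cv2.connectedComponentsWithStats(m); k=1+st[1:,4].argmax(); print(st[k],ce[k]+[u-w,v-w])
    ys,xs=np.nonzero(l==k); 
    for y in range(ys.min(),ys.max()+1,1): e=xs[ys==y]; print((y+v-w,e.min()+u-w,e.max()+u-w),end=" ")
    print()
go((507,-250,290))
```

```text
top 127 expected px [[458.09599667 182.38714556]]
top 60 expected px [[451.46711912 185.58263564]]
[19 19 10  9 65] [457.33846154 183.09230769]
(np.int64(179), np.int64(456), np.int64(459)) (np.int64(180), np.int64(455), np.int64(460)) (np.int64(181), np.int64(454), np.int64(461)) (np.int64(182), np.int64(453), np.int64(461)) (np.int64(183), np.int64(453), np.int64(462)) (np.int64(184), np.int64(454), np.int64(461)) (np.int64(185), np.int64(454), np.int64(461)) (np.int64(186), np.int64(454), np.int64(460)) (np.int64(187), np.int64(455), np.int64(459)) 
scene 127 expected px [[204.0568904  274.25247239]]
scene 60 expected px [[209.2669574  291.55012966]]
[ 18  20  13  23 194] [206.94845361 286.09793814]
(np.int64(275), np.int64(204), np.int64(206)) (np.int64(276), np.int64(202), np.int64(207)) (np.int64(277), np.int64(202), np.int64(209)) (np.int64(278), np.int64(201), np.int64(209)) (np.int64(279), np.int64(201), np.int64(209)) (np.int64(280), np.int64(201), np.int64(210)) (np.int64(281), np.int64(201), np.int64(210)) (np.int64(282), np.int64(201), np.int64(210)) (np.int64(283), np.int64(202), np.int64(210)) (np.int64(284), np.int64(202), np.int64(210)) (np.int64(285), np.int64(203), np.int64(211)) (np.int64(286), np.int64(203), np.int64(211)) (np.int64(287), np.int64(203), np.int64(211)) (np.int64(288), np.int64(203), np.int64(212)) (np.int64(289), np.int64(204), np.int64(212)) (np.int64(290), np.int64(204), np.int64(212)) (np.int64(291), np.int64(204), np.int64(212)) (np.int64(292), np.int64(205), np.int64(213)) (np.int64(293), np.int64(205), np.int64(213)) (np.int64(294), np.int64(205), np.int64(213)) (np.int64(295), np.int64(205), np.int64(212)) (np.int64(296), np.int64(206), np.int64(212)) (np.int64(297), np.int64(207), np.int64(211)) 
t 26.25 shift [-0.4235  0.1605 -0.0157] twist 0 width 40.5 tcp [428.1 196.  274.2] F [-0.6  0.1 -3.9]
```

Rotor is lifted (~0.4 kg). The final fit needs a better shaft fix, so I'll carry it over with the tool turned so that the wrist camera looks straight down on the shaft.

Request:
{"name": "drive_tool", "arguments": {"steps": [[[-0.015,0.003,-0.005,3],[-0.045,0.009,-0.01,9],[-0.085,0.017,-0.016,17],[-0.13,0.026,-0.016,26],[-0.175,0.035,-0.016,35],[-0.22,0.044,-0.016,44],[-0.265,0.053,-0.016,53],[-0.31,0.062,-0.016,61],[-0.355,0.07,-0.016,69],[-0.395,0.079,-0.016,75],[-0.425,0.084,-0.016,79],[-0.438,0.087,-0.016,79]]]}}

```text
t: 27.75
tcp_pos: [430.6, -253.1, 290.5]
eef_rot: [[1.0, -0.002, -0.001], [-0.002, -1.0, -0.001], [-0.001, 0.001, -1.0]]
wrist_force: [0.7, 1.3, -3.7]
gripper_width: 40.3
gripper_force: 61.3
```

Request:
{"name": "drive_tool", "arguments": {"steps": [[[0,0,0,0],[0,0,0,0]]]}}

```text
t: 28.0
tcp_pos: [431.9, -249.9, 290.5]
eef_rot: [[1.0, 0.004, -0.001], [0.004, -1.0, 0.001], [-0.001, -0.001, -1.0]]
wrist_force: [-0.0, -0.2, -3.8]
gripper_width: 40.3
gripper_force: 61.4
```

Run:
```python
from h import *
c,im,d=shot("wrist"); cv2.imwrite("pics/w3.png",im[:,:,::-1]); go((507,-250,290),-90)
print(manip.get_state()["joint_positions"]); print("expected",proj(c,[(507,-250,127),(507,-250,60)]))
```

```text
t 28.05 shift [0.0748 0.0007 0.0005] twist 0.28 width 40.0 tcp [ 432.2 -249.6  290.5] F [ 0.6 -0.3 -1.6]
[-21.9885105   10.46954823  54.39964211 106.25344041  -9.19731432
  67.91275993 -54.27480474]
expected [[321.7644032   90.05124473]
 [321.51411286  89.03722339]]
```

View pics/w3.png

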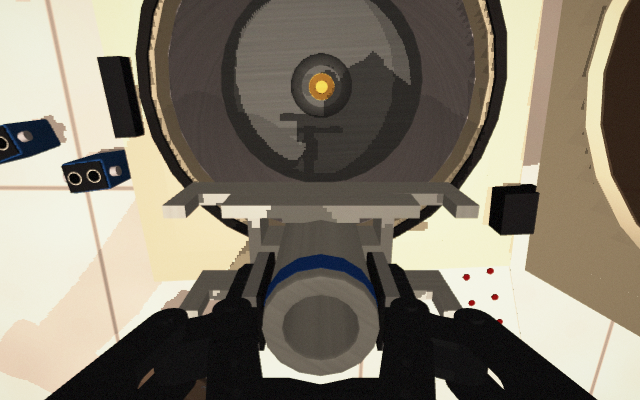

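The wrist view shows the brass tip at (321,87) inside the shoulder disc at (320,84), and the held rotor's hub rim at about (321,327). I'll measure both precisely.

Run:
```python
from h import *
z=np.load("wrist.npz"); im,d=z["im"],z["d"]; c=cam("wrist"); s=manip.get_state(); R=np.array(s["eef_rot"]); p=np.array(s["tcp_pos"])
h=cv2.cvtColor(im,cv2.COLOR_RGB2HSV)
m=cv2.inRange(h,(8,110,60),(35,255,255)); m[130:]=0; m[:,:270]=0; m[:,370:]=0
ct=max(cv2.findContours(m,cv2.RETR_EXTERNAL,cv2.CHAIN_APPROX_NONE)[0],key=cv2.contourArea); ctr,r=cv2.minEnclosingCircle(ct); print("brass px",ctr,r)
for zz in(127,115): print(" at",zz,plane(c,[ctr],zz)[0], "r mm",r/c["f"]*abs((c["R"]@np.r_[507,-250,zz]+c["t"])[2]))
t=cv2.inRange(h,(15,110,200),(40,255,255)); t[130:]=0; M=cv2.moments(t,True); tc=(M["m10"]/M["m00"],M["m01"]/M["m00"]); print("tip px",tc,M["m00"],plane(c,[tc],127)[0])
vv,uu=np.nonzero(d>0); P=deep(c,np.c_[uu,vv],d[vv,uu])
k=(P[:,2]>55)&(P[:,2]<66)&(np.hypot(P[:,0]-507,P[:,1]+250)<30); S=P[k]; print("shoulder",len(S),np.median(S[:,2]),cv2.minEnclosingCircle(S[:,:2].astype(np.float32)))
k=(P[:,2]>120)&(P[:,2]<131)&(np.hypot(P[:,0]-507,P[:,1]+250)<20); S=P[k]; print("tip depth",len(S),S.mean(0),S[:,2].max())
Q=(P-p)@R; k=(uu>255)&(uu<385)&(vv>265)&(vv<380)&(abs(P[:,2]-330)<5)&(h[vv,uu,1]<60); T=P[k]; print("rim",len(T),np.median(T[:,2]),cv2.minEnclosingCircle(T[:,:2].astype(np.float32)),np.linalg.svd(T-T.mean(0),full_matrices=False)[2][2])
k=(np.hypot(P[:,0]-432,P[:,1]+250)<19)&0; 
k=(abs(P[:,1]+250)<75)&(P[:,0]>432)&(P[:,0]<475)&(P[:,2]>275)&(P[:,2]<292)&(vv<240); T=P[k]; print("plate top",len(T),T.mean(0),T[:,2].max(),np.percentile(T[:,1],[1,99]),np.percentile(T[:,0],[1,99]))
```

```text
brass px (321.3912048339844, 86.15802764892578) 13.64404010772705
 at 127 [ 510.34036445 -249.30584023  127.        ] r mm 11.241666659706365
 at 115 [ 510.28993508 -249.33819937  115.        ] r mm 11.68007918807658
tip px (320.91911764705884, 86.08823529411765) 136.0 [ 510.39298373 -248.91797627  127.        ]
shoulder 748 60.271679168231046 ((510.0315246582031, -249.3480987548828), 19.88968276977539)
tip depth 333 [ 510.12697424 -249.19891984  124.69186587] 129.34459952227846
rim 7500 329.83134668422025 ((432.9808044433594, -248.84027099609375), 24.748266220092773) [ 6.98290778e-03 -5.44730826e-04  9.99975471e-01]
plate top 6321 [ 456.84851676 -248.82763442  282.78833447] 291.9612682173294 [-317.25455628 -180.29982313] [442.342343   461.54349195]
```

Run:
```python
from h import *
from scipy.optimize import least_squares
z=np.load("wrist.npz"); im,d=z["im"],z["d"]; c=cam("wrist"); s=manip.get_state()
g=im[:,:,0].astype(int); vv,uu=np.nonzero(d>0); P=deep(c,np.c_[uu,vv],d[vv,uu])
k=(uu>262)&(uu<380)&(vv>265)&(vv<380)&(abs(P[:,2]-330)<2.5)&(np.hypot(P[:,0]-432,P[:,1]+249)<23); T=P[k]
r=np.hypot(T[:,0]-432,T[:,1]+249); print(len(T),np.percentile(r,[1,50,99]),np.median(T,0))
E_=T[r<17]; f=least_squares(lambda q:np.clip(q[2]-np.hypot(T[:,0]-q[0],T[:,1]-q[1]),0,None)+np.clip(np.hypot(T[:,0]-q[0],T[:,1]-q[1])-q[2]-8,0,None),(432,-249,13),loss="soft_l1"); print(f.x)
go((510.2,-249.2,230))
```

```text
6243 [12.82109624 17.11682766 21.23113312] [ 433.6466856  -248.99910251  329.94488436]
[ 431.69756209 -249.02217445   12.9958899 ]
t 28.05 shift [0.0781 0.     0.0605] twist 0 width 40.0 tcp [ 432.2 -249.6  290.5] F [ 0.6 -0.3 -1.6]
```

Shaft is at (510.2, −249.2) and the held hub at (431.9, −249.0). I'll move across 78.3 mm and descend to just above the tip.

Request:
{"name": "drive_tool", "arguments": {"steps": [[[0.015,0,0,0],[0.035,0,0,0],[0.055,0,0,0],[0.07,0,0,0],[0.0783,0,0.01,0],[0.0783,0,0.035,0],[0.0783,0,0.065,0],[0.0783,0,0.09,0],[0.0783,0,0.105,0],[0.0783,0,0.11,0],[0.0783,0,0.11,0]]]}}

```text
t: 29.42
tcp_pos: [510.9, -250.2, 181.0]
eef_rot: [[1.0, 0.004, 0.0], [0.004, -1.0, -0.0], [0.0, 0.0, -1.0]]
wrist_force: [-0.2, -0.4, -3.2]
gripper_width: 40.4
gripper_force: 61.5
```

Request:
{"name": "drive_tool", "arguments": {"steps": [[[0,0,0.005,0],[0,0,0.01,0],[0,0,0.015,0],[0,0,0.02,0],[0,0,0.025,0],[0,0,0.025,0]]]}}

```text
t: 30.18
tcp_pos: [510.4, -249.9, 155.3]
eef_rot: [[1.0, 0.005, -0.001], [0.005, -1.0, 0.0], [-0.001, -0.0, -1.0]]
wrist_force: [-0.1, 0.1, -2.6]
gripper_width: 40.3
gripper_force: 61.5
```

The shaft is engaged with no side force. I'll continue down.

Request:
{"name": "drive_tool", "arguments": {"steps": [[[0,0,0.006,0],[0,0,0.012,0],[0,0,0.018,0],[0,0,0.024,0],[0,0,0.03,0],[0,0,0.036,0],[0,0,0.041,0],[0,0,0.045,0],[0,0,0.047,0],[0,0,0.047,0]]]}}

```text
t: 31.42
tcp_pos: [510.7, -250.0, 108.7]
eef_rot: [[1.0, 0.005, -0.0], [0.005, -1.0, 0.0], [-0.0, -0.0, -1.0]]
wrist_force: [-0.1, 0.4, -2.5]
gripper_width: 40.2
gripper_force: 61.5
```

Request:
{"name": "drive_tool", "arguments": {"steps": [[[0,0,0.001,0],[0,0,0.002,0],[0,0,0.003,0],[0,0,0.003,0]]]}}

```text
t: 31.92
tcp_pos: [510.7, -249.9, 105.7]
eef_rot: [[1.0, 0.005, -0.0], [0.005, -1.0, 0.0], [-0.0, -0.0, -1.0]]
wrist_force: [-0.3, 0.0, -3.3]
gripper_width: 40.0
gripper_force: 61.5
```

Weight still hangs on the wrist, so it isn't touching the seat yet. I'll lower until contact.

Request:
{"name": "drive_tool", "arguments": {"steps": [[[0,0,0.0005,0],[0,0,0.001,0],[0,0,0.001,0]]]}}

```text
t: 32.3
tcp_pos: [510.8, -250.0, 105.5]
eef_rot: [[1.0, 0.005, 0.0], [0.005, -1.0, 0.0], [0.001, -0.0, -1.0]]
wrist_force: [-2.8, 2.4, 5.0]
gripper_width: 40.2
gripper_force: 62.7
```

Request:
{"name": "drive_tool", "arguments": {"steps": [[[0,0,0.0005,0],[0,0,0.001,0],[0,0,0.001,0]]]}}

```text
t: 32.67
tcp_pos: [510.8, -250.1, 105.4]
eef_rot: [[1.0, 0.005, 0.001], [0.005, -1.0, 0.001], [0.001, -0.001, -1.0]]
wrist_force: [-5.7, 4.1, 16.0]
gripper_width: 40.3
gripper_force: 63.8
```

Contact comes at TCP z=105.4, exactly home. I'll ease off, open, and rise clear.

Request:
{"name": "drive_tool", "arguments": {"steps": [[[0,0,-0.001,0],[0,0,-0.001,0]]]}}

```text
t: 32.92
tcp_pos: [510.8, -250.0, 105.5]
eef_rot: [[1.0, 0.005, 0.001], [0.005, -1.0, 0.0], [0.001, -0.0, -1.0]]
wrist_force: [-3.6, 1.5, 8.3]
gripper_width: 40.4
gripper_force: 62.6
```

Request:
{"name": "drive_tool", "arguments": {"steps": [[[0,0,0,0],[0,0,0,0],[0,0,0,0],[0,0,0,0],[0,0,0,0],[0,0,-0.01,0],[0,0,-0.03,0],[0,0,-0.06,0],[0,0,-0.1,0],[0,0,-0.14,0],[0,0,-0.17,0],[0,0,-0.18,0]]], "fingers": 0.085}}

```text
t: 34.42
tcp_pos: [511.2, -250.7, 287.8]
eef_rot: [[1.0, 0.004, 0.004], [0.004, -1.0, -0.001], [0.004, 0.001, -1.0]]
wrist_force: [-0.5, 0.3, -0.5]
gripper_width: 85.3
gripper_force: 0.0
```

Request:
{"name": "drive_tool", "arguments": {"steps": [[[-0.02,0,-0.01,0],[-0.05,0,-0.01,0],[-0.07,0,-0.01,0],[-0.075,0,-0.01,0],[-0.075,0,-0.01,0]]]}}

```text
t: 35.05
tcp_pos: [436.1, -250.0, 294.9]
eef_rot: [[1.0, 0.005, 0.001], [0.005, -1.0, 0.0], [0.001, -0.0, -1.0]]
wrist_force: [0.9, 1.0, 0.5]
gripper_width: 85.0
gripper_force: 0.0
```

Run:
```python
from h import *
c,im,d=shot("wrist"); cv2.imwrite("pics/w4.png",im[:,:,::-1]); go((0,0,0))
vv,uu=np.nonzero(d>0); P=deep(c,np.c_[uu,vv],d[vv,uu])
k=(P[:,2]>139)&(P[:,2]<151)&(np.hypot(P[:,0]-510,P[:,1]+249)<24); T=P[k]; print("hub top",len(T),np.median(T[:,2]),cv2.minEnclosingCircle(T[:,:2].astype(np.float32)),np.linalg.svd(T-T.mean(0),full_matrices=False)[2][2])
```

```text
t 35.1 shift [-0.4352 -0.2524  0.2947] twist 0 width 85.1 tcp [ 436.4 -250.   294.8] F [-0.3  0.5 -0.4]
hub top 1431 144.8633231839348 ((509.70208740234375, -249.40675354003906), 21.318727493286133) [8.34118060e-04 1.42812016e-03 9.99998632e-01]
```

View pics/w4.png

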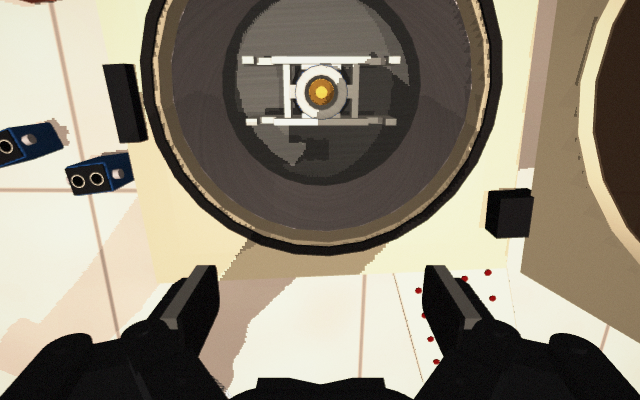

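The rotor sits level on the shaft with its hub at (321,91) px and hub top at 144.9 mm (145 expected). The gripper is clear.

```bash
python3 -c "
from cell import manip; print(manip.close_job())"
```

```text
the job is handed in; nothing more can be done
None
```

The rotor was stood upright on the bench, released, re-gripped and slid fully home on the shaft (hub top measured at 144.9 mm, 145 expected), then let go at 35 s with the buckets, rack and dish never touched; the one doubt is the standing-up, where it slipped the light grip at roughly 48° of tilt and settled onto its base by itself.

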